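# Put the swapped data loggers back in their own charging trays

### The arm

A 6-joint arm with a two-finger parallel gripper is mounted at the origin on the work surface. World frame = base frame: x ahead of the robot, y to its left, z up, the work surface at z = 0. Lengths are in mm, angles in rad, forces in N, time in s.
With the tool pointing down it reaches from about 400 to 825 mm from the base axis. Payload 7 kg.
Tool frame: the origin (TCP) lies at the very end of the fingers, on their centre line; the grasp point (between the pads) lies 19 mm behind it; z points along the fingers, y is the direction in which the jaws open and shut (so a half turn about z gives the same grasp; the last joint's range is limited). The gripper opens to 88 mm and grips with 3 to 60 N. Pads are 19 mm wide; open, the fingers measure 130 mm over their backs; the gripper's body (78 mm by 193 mm) begins 47 mm behind the grasp point.
Start: joints at [-0.968, 0.359, 0.012, 0, -1.224, -0.288], TCP at [208.971, -641.815, 226.561] pointing down, gripper open.
Joint ranges: [-3.07, 3.07], [-1.43, 2.12], [-1.02, 1.25], [-3.03, 1.67], [-3.05, -0], [-3.03, 3.03]. Speed limits (rad/s): [2.39, 2.39, 3.01, 3.14, 3.14, 3.14].

### API

Orientations are given as a unit quaternion [x, y, z, w].
In Python, from plant import bot gives the robot as it stands. Calls block until the motion is done:
- bot.move_ptp(position, orientation): joint-space move of the TCP to a pose.
- bot.line_to(position, velocity=150, ori=None): straight line of the TCP; ori=None keeps the orientation; velocity is the mean speed in mm/s.
- bot.move_joints(angles): joint-space move.
- bot.move_gripper(opening, force=None): finger opening in mm; force is the grip in N (None keeps the last); returns when the fingers have stopped.
- bot.pause(seconds).
- bot.solve_ik(position, orientation): joint angles nearest the present ones, or None.
- bot.read_state(): the state.
- bot.camera(name): name is "scene" or "top" or "wrist"; returns the picture (384x512x3 uint8, red, green, blue); there is no depth.
- bot.get_calibration(name): a dict with "fx", "fy", "cx", "cy" (pixels), "view" (4x4, takes a point from world to camera coordinates); the wrist camera has in their place "T_tool_cam" (4x4, takes a point from camera to tool coordinates, whose origin is the TCP and whose axes are the flange's). Camera axes: x right, y up, looking along -z (the intrinsics and any distortion apply to the point x, -y, -z); pixel columns grow to the right and rows downward; lengths in mm; the calibration is good to about 2 mm. A picture is of the moment at which its call begins: read the wrist's pose just before it. get_calibration takes no time and is no camera call.
A pose or a line that the arm cannot do raises bot.Unreachable and nothing moves.
- bot.close_job(): hands the job in, once; it reports no verdict.
The state is a dict: "t": time; "joint_pos": joint angles; "qvel": joint speeds; "tau": joint torques, N m; "tcp_pos": TCP position; "eef_rot": TCP orientation; "contact_force": force on the tool from outside, world axes, zero at the start; "moment": the same for the moment, N m; "width": finger opening in mm.
Only numpy, scipy, OpenCV 4.12 (cv2) and the standard library are available. Lean on these libraries where they do the work, as an engineer would, in place of code of your own. Each camera call takes 0.05 s, during which the arm holds its last target. There are 200 camera calls.

### The job

The three data loggers have been put back in each other's charging trays. Swap them round so that each stands flat inside the tray of its own colour, parking one of them on the empty grey mat (set down on the middle of it and let go) while you free up the trays. Keep the loggers upright throughout, and do not push or knock over the mug or the computer mouse.

Things in the scene. Friction and masses are not known exactly. Their poses are not given: they have to be found in the camera images.
- logger_red_center (a point): The red data logger, loose: plastic box 84 mm long (its x), 50 wide (y), 64 high (z), 0.17 to 0.34 kg, grey ribbed sides, red cap with a black display on top. At the start it stands flat in the blue tray. The point is its centre, 32 mm above its underside. Grip from above across the 50 mm width, at or just above mid-height, so that the fingertips clear the tray's rim.
- logger_blue_center (a point): The blue data logger, loose: plastic box 84 mm long (its x), 50 wide (y), 64 high (z), 0.17 to 0.34 kg, grey ribbed sides, blue cap with a black display on top. At the start it stands flat in the green tray. The point is its centre, 32 mm above its underside. Grip from above across the 50 mm width, at or just above mid-height, so that the fingertips clear the tray's rim.
- logger_green_center (a point): The green data logger, loose: plastic box 84 mm long (its x), 50 wide (y), 64 high (z), 0.17 to 0.34 kg, grey ribbed sides, green cap with a black display on top. At the start it stands flat in the red tray. The point is its centre, 32 mm above its underside. Grip from above across the 50 mm width, at or just above mid-height, so that the fingertips clear the tray's rim.
- tray_red: The red charging tray, fixed, open: outside 108 (x) by 74 mm (y), rim 10 mm above the desk, walls and floor 4 mm thick; inside 100 x 66 mm, so a logger standing flat along it, either way round, has 8 mm play all round. A red tab 8 mm high, 40 mm wide, sticks out 25 mm at the +x end. Origin: centre of the tray's underside (tab not counted), at desk height; z up.
- tray_blue: The blue charging tray, fixed, open: outside 108 (x) by 74 mm (y), rim 10 mm above the desk, walls and floor 4 mm thick; inside 100 x 66 mm, so a logger standing flat along it, either way round, has 8 mm play all round. A blue tab 8 mm high, 40 mm wide, sticks out 25 mm at the +x end. Origin: centre of the tray's underside (tab not counted), at desk height; z up.
- tray_green: The green charging tray, fixed, open: outside 108 (x) by 74 mm (y), rim 10 mm above the desk, walls and floor 4 mm thick; inside 100 x 66 mm, so a logger standing flat along it, either way round, has 8 mm play all round. A green tab 8 mm high, 40 mm wide, sticks out 25 mm at the +x end. Origin: centre of the tray's underside (tab not counted), at desk height; z up.
- mat: Grey mat with a dark rubber edge, lying flat on the desk, fixed, empty at the start: 130 mm (x) by 100 mm (y), 3 mm thick. The parking spot. Origin: centre of its underside, at desk height.
- mug: White ceramic mug, empty, loose, a bystander: 76 mm across, 88 mm high, handle to its +y side (some 30 mm out). Origin: centre of its underside.
- mouse: Black computer mouse, loose, a bystander: 98 mm (x) by 58 mm (y), 31 mm high. Origin: centre of its underside.

How it is judged (in metres and radians):
On the way:
1. one logger, whichever, has been parked on the grey mat, standing flat and let go (((horizontal distance between logger_red_center and mat below 0.045 m and z of logger_red_center in the frame of mat below 0.04 m and angle between logger_red_center's own z axis and vertical below 0.1 rad and linear speed of logger_red below 0.02 m/s and contact force between the fingers and logger_red below 0.2 N) or (horizontal distance between logger_blue_center and mat below 0.045 m and z of logger_blue_center in the frame of mat below 0.04 m and angle between logger_blue_center's own z axis and vertical below 0.1 rad and linear speed of logger_blue below 0.02 m/s and contact force between the fingers and logger_blue below 0.2 N) or (horizontal distance between logger_green_center and mat below 0.045 m and z of logger_green_center in the frame of mat below 0.04 m and angle between logger_green_center's own z axis and vertical below 0.1 rad and linear speed of logger_green below 0.02 m/s and contact force between the fingers and logger_green below 0.2 N))), for 0.2 s.
At the end, for the whole second after the job is handed in: Each logger stands upright and flat on the floor of the tray of its own colour (centre within 13 mm of the tray's centre seen from above, centre less than 41 mm above the desk, tilt under 0.1 rad, long axis within 0.25 rad of the tray's, either way round), released and at rest (horizontal distance between logger_red_center and tray_red below 0.013 m and height (world z) of each of logger_red_center, logger_blue_center, logger_green_center below 0.041 m and angle between the x axis of tray_red and the x axis of logger_red_center, either way round below 0.25 rad and angle between each of logger_red_center, logger_blue_center, logger_green_center's own z axis and vertical below 0.1 rad and linear speed of each of logger_red, logger_blue, logger_green below 0.02 m/s and contact force between the fingers and logger_red below 0.2 N and horizontal distance between logger_blue_center and tray_blue below 0.013 m and angle between the x axis of tray_blue and the x axis of logger_blue_center, either way round below 0.25 rad and contact force between the fingers and logger_blue below 0.2 N and horizontal distance between logger_green_center and tray_green below 0.013 m and angle between the x axis of tray_green and the x axis of logger_green_center, either way round below 0.25 rad and contact force between the fingers and logger_green below 0.2 N); the robot touches nothing.
It fails at once if a logger was tipped over (more than 0.5 rad) (angle between any of logger_red_center, logger_blue_center, logger_green_center's own z axis and vertical above 0.5 rad).
It fails at once if the mug was pushed more than 30 mm or tipped (distance of mug from where it was at the start of the episode above 0.03 m or angle between mug's own z axis and vertical above 0.4 rad).
It fails at once if the mouse was pushed more than 30 mm or tipped (distance of mouse from where it was at the start of the episode above 0.03 m or angle between mouse's own z axis and vertical above 0.4 rad).
It also fails if it takes over 120 s, if anything falls off the work surface, if the arm or the gripper's body presses on something with over 40 N, if the wrist force passes 120 N, or if a joint passes its speed limit or range.

## Working session

There is one attempt and no reset: what is moved stays moved. The work goes in short steps, each a Python script; the robot and the scene stay as the last script left them, time stands still between calls to the robot, and variables do not carry over. Pictures are saved under pics/ and viewed, about 12 in all and at most 16, crops included, and the job is handed in when it is done.

```bash
ls; mkdir -p pics
python3 - <<'E'
from plant import bot
import cv2,numpy as np
for n in("scene","top"):
    cv2.imwrite(f"pics/{n}0.png",bot.camera(n)[:,:,::-1])
for n in("scene","top","wrist"): print(n,bot.get_calibration(n))
print(bot.read_state())
E
```

```text
pics
scene {'fx': 382.3936355025157, 'fy': 382.3936355025157, 'cx': 254.68752711497558, 'cy': 198.46378794901838, 'view': array([[ 8.23385471e-01,  5.67474458e-01, -3.01763914e-03,
        -4.32851519e+02],
       [-3.88042659e-01,  5.66900423e-01,  7.26668291e-01,
         1.69853636e+02],
       [ 4.14076395e-01, -5.97157140e-01,  6.86981869e-01,
        -1.19308584e+03],
       [ 0.00000000e+00,  0.00000000e+00,  0.00000000e+00,
         1.00000000e+00]])}
top {'fx': 487.49032054776904, 'fy': 487.49032054776904, 'cx': 256.06708153842965, 'cy': 191.1124393953184, 'view': array([[ 2.82475896e-02, -9.99594916e-01, -3.47534544e-03,
        -1.75179933e+01],
       [ 9.85931912e-01,  2.72881525e-02,  1.64904889e-01,
        -5.21386045e+02],
       [-1.64743253e-01, -8.08461959e-03,  9.86303351e-01,
        -9.33555050e+02],
       [ 0.00000000e+00,  0.00000000e+00,  0.00000000e+00,
         1.00000000e+00]])}
wrist {'fx': 310.1664477022764, 'fy': 310.1664477022764, 'cx': 256.8605366693119, 'cy': 190.7684122345499, 'T_tool_cam': array([[-3.74168603e-04,  9.54433779e-01,  2.98422554e-01
[... 278 characters left out ...]
00]])}
{'t': 0.1, 'joint_pos': array([-9.67877151e-01,  3.59267011e-01,  1.11844071e-02, -2.85214557e-04,
       -1.22407048e+00, -2.88104749e-01]), 'qvel': array([ 9.66846672e-05, -2.59934705e-03,  2.18867794e-03,  3.67377446e-04,
       -2.74603709e-03,  1.89879823e-04]), 'tau': array([-9.51499460e-04, -5.84161341e+01,  2.93752170e+01,  7.01552957e+00,
        1.01619391e-02, -6.67750646e-05]), 'tcp_pos': array([ 208.85776317, -641.44564278,  225.76653804]), 'eef_rot': array([-1.56710015e-01,  9.87644416e-01,  6.69941751e-04, -1.71326538e-04]), 'contact_force': array([-0.26823645,  0.54872104,  0.63798872]), 'moment': array([0.05481136, 0.02291144, 0.0071489 ]), 'width': 87.71450929835927}
```

View pics/top0.png

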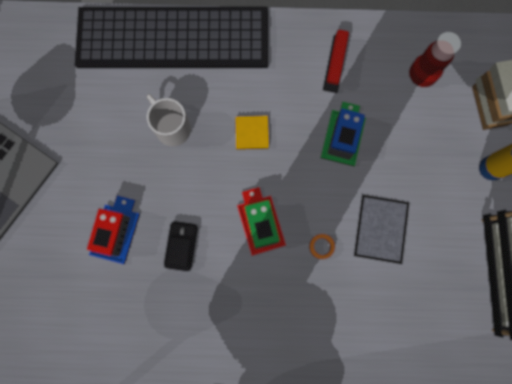

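View pics/scene0.png

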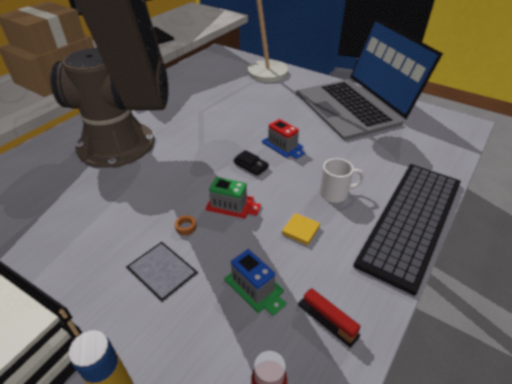

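The top view shows red in the blue tray at (107,232), green in the red tray at (262,222), blue in the green tray at (346,135), and the mat at (382,229). The mouse at (181,246) is close to the blue tray, and the mug is at (167,120). Next I'll measure from these masks.

```bash
cat > h.py <<'E'
from plant import bot
import cv2,numpy as np
from scipy.spatial.transform import Rotation as R
HUE={'red':[(0,9),(171,180)],'green':[(45,80)],'blue':[(100,125)]}
def mask(im,c,smin=120,vmin=40):
    h=cv2.cvtColor(im,cv2.COLOR_RGB2HSV); m=0
    for a,b in HUE[c]: m=m|cv2.inRange(h,(a,smin,vmin),(b,255,255))
    return m
def pick(m,uv,r=40):
    "contour points of all blobs (>15 px) near uv"
    z=np.zeros_like(m); cv2.circle(z,tuple(map(int,uv)),r,255,-1)
    n,l,s,_=cv2.connectedComponentsWithStats(m&z)
    k=np.isin(l,[i for i in range(1,n) if s[i,4]>15])
    v,u=np.nonzero(k); return np.c_[u,v].astype(float)
def cam2world(name,st=None):
    c=bot.get_calibration(name)
    if name!='wrist': return c,np.linalg.inv(c['view'])
    T=np.eye(4);T[:3,:3]=R.from_quat(st['eef_rot']).as_matrix();T[:3,3]=st['tcp_pos']
    return c,T@c['T_tool_cam']
def toplane(px,z,cal):
    c,M=cal; px=np.atleast_2d(px)
    d=np.c_[(px[:,0]-c['cx'])/c['fx'],-(px[:,1]-c['cy'])/c['fy'],-np.ones(len(px))]@M[:3,:3].T
    o=M[:3,3]; return (o+d*((z-o[2])/d[:,2])[:,None])[:,:2]
def project(P,cal):
    c,M=cal; q=(np.atleast_2d(P)-M[:3,3])@M[:3,:3]
    return np.c_[c['cx']+c['fx']*q[:,0]/-q[:,2],c['cy']+c['fy']*q[:,1]/q[:,2]]
def rect(xy):
    (c,(w,h),_)=r=cv2.minAreaRect(xy.astype(np.float32)); b=cv2.boxPoints(r)
    e=max((b[1]-b[0],b[2]-b[1]),key=np.linalg.norm)
    return np.round(c,1),round(max(w,h),1),round(min(w,h),1),round(np.arctan(e[1]/e[0]),3)
def down(yaw): return (R.from_euler('z',yaw)*R.from_euler('x',np.pi)).as_quat()
E
python3 - <<'E'
from h import *
im=cv2.imread('pics/top0.png')[:,:,::-1].copy();cal=cam2world('top')
for lc,tc,uv in(('red','blue',(112,230)),('green','red',(262,222)),('blue','green',(346,135))):
    p=pick(mask(im,lc),uv); print(lc,'cap',rect(toplane(p,68,cal)),len(p))
    p=pick(mask(im,tc),uv); print(tc,'tray',rect(toplane(p,9,cal)),len(p))
m=(im.max(2)<60).astype(np.uint8)*255
for n,uv,z in(('mat',(382,229),3),('mouse',(181,246),15)):
    p=pick(m,uv); print(n,rect(toplane(p,z,cal)),len(p))
print('mug',toplane((167,112),88,cal))
print(bot.read_state()['joint_pos'],down(0))
E
```

```text
red cap (array([430.4, 285.8]), 82.2, 51.5, np.float32(-0.206)) 894
blue tray (array([442.5, 282.2]), 130.8, 73.6, np.float32(-0.217)) 825
green cap (array([455.1, -15.6]), 81.7, 47.1, np.float32(0.273)) 738
red tray (array([469.2, -10.6]), 131.9, 72.6, np.float32(0.319)) 844
blue cap (array([ 644.7, -181.2]), 85.1, 50.9, np.float32(-0.249)) 807
green tray (array([ 659.1, -185.4]), 129.6, 70.9, np.float32(-0.224)) 518
mat (array([ 457.9, -262.8]), 126.5, 95.9, np.float32(-0.139)) 271
mouse (array([410.8, 146.3]), 95.5, 56.3, np.float32(-0.111)) 1270
mug [[666.92891836 176.12865833]]
[-9.67877151e-01  3.59267011e-01  1.11844071e-02 -2.85214557e-04
 -1.22407048e+00 -2.88104749e-01] [1.000000e+00 0.000000e+00 0.000000e+00 6.123234e-17]
```

The sizes agree with what's given: 133x74 trays, 84x50 caps and a 130x100 mat. Next is a closer wrist look at the red tray, starting the move.

```bash
cat >> h.py <<'E'
PI=np.pi
TR={'blue':(430.3,284.9,-.217),'red':(457.3,-14.5,.319),'green':(646.9,-182.6,-.224),'mat':(457.9,-262.8,-.139)}
LC=dict(TR)
def look(name,loc,lc=None,tc=None):
    st=bot.read_state(); im=bot.camera('wrist'); cv2.imwrite(f'pics/{name}.png',im[:,:,::-1])
    cal=cam2world('wrist',st)
    x,y,a=TR[loc]
    if lc:
        uv=project((x,y,65),cal)[0]; p=pick(mask(im,lc),uv,110); print(lc,'cap',rect(toplane(p,68,cal)),len(p))
    if tc:
        uv=project((x,y,10),cal)[0]; p=pick(mask(im,tc),uv,140); c,l,w,th=r=rect(toplane(p,9,cal))
        print(tc,'tray',r,'centre',c-12.5*np.array([np.cos(th),np.sin(th)]),len(p))
    return im,cal
E
python3 - <<'E'
from h import *
for k,(x,y,a) in TR.items():
    for z in(220,19):
        for o in(0,PI):print(k,z,o,np.round(bot.solve_ik((x,y,z),down(a+o)),2) if bot.solve_ik((x,y,z),down(a+o)) is not None else None)
x,y,a=TR['red']; bot.move_ptp((x,y,220),down(a+PI)); bot.pause(.3)
look('w_red','red','green','red')
s=bot.read_state();print(s['t'],s['tcp_pos'])
E
```

```text
blue 220 0 [ 0.97  0.1  -0.34  0.   -1.13  0.39]
blue 220 3.141592653589793 [ 0.97  0.1  -0.34  0.   -1.13 -2.75]
blue 19 0 [ 0.97  0.34 -0.58  0.   -0.65  0.39]
blue 19 3.141592653589793 [ 0.97  0.34 -0.58 -0.   -0.65 -2.75]
red 220 0 [ 0.4  -0.   -0.45  0.   -1.12  1.49]
red 220 3.141592653589793 [ 0.4  -0.   -0.45 -0.   -1.12 -1.65]
red 19 0 [ 0.4   0.26 -0.71  0.   -0.6   1.49]
red 19 3.141592653589793 [ 0.4   0.26 -0.71 -0.   -0.6  -1.65]
green 220 0 [ 0.01  0.36 -0.    0.   -1.21  1.33]
green 220 3.141592653589793 [ 0.01  0.36 -0.   -0.   -1.21 -1.81]
green 19 0 [ 0.01  0.54 -0.22  0.   -0.81  1.33]
green 19 3.141592653589793 [ 0.01  0.54 -0.22 -0.   -0.81 -1.81]
mat 220 0 [-0.15  0.12 -0.32  0.   -1.13  1.58]
mat 220 3.141592653589793 [-0.15  0.12 -0.32 -0.   -1.13 -1.56]
mat 19 0 [-0.15  0.35 -0.56  0.   -0.66  1.58]
mat 19 3.141592653589793 [-0.15  0.35 -0.56 -0.   -0.66 -1.56]
green cap (array([454.9, -16.7]), 84.0, 48.6, np.float32(0.282)) 2657
red tray (array([469.4, -11.5]), 132.4, 74.3, np.float32(0.318)) centre [457.52671661 -15.40834332] 1858
2.85 [457.33315657 -14.72215507 219.97186164]
```

View pics/w_red.png

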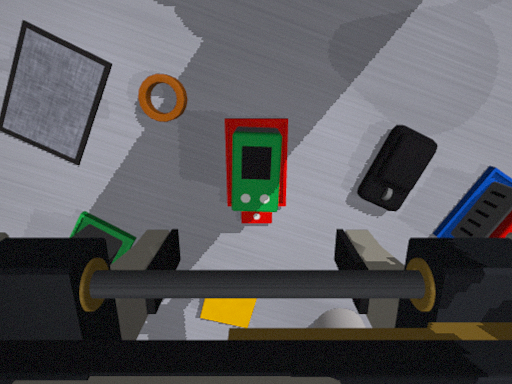

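The wrist view agrees with the top view to about 1 mm: green logger at (256,165), tray rim clear on all sides. I'll pick up green and park it on the mat.

```bash
cat >> h.py <<'E'
ZG,ZH=21,200
def grab(x,y,a):
    q=down(a+PI); s=bot.read_state()['tcp_pos']
    if s[2]<ZH-10: bot.line_to((s[0],s[1],ZH),200)
    bot.move_gripper(88); bot.line_to((x,y,ZH),300,q); bot.line_to((x,y,95),200); bot.line_to((x,y,ZG),80)
    bot.move_gripper(30,30); w=bot.read_state()['width']; print('grip width',w)
    assert 45<w<56
    bot.line_to((x,y,60),60); bot.line_to((x,y,ZH),200)
    s=bot.read_state();print('lifted width',s['width'],s['contact_force'])
def place(x,y,a,z):
    bot.line_to((x,y,ZH),300,down(a+PI)); bot.line_to((x,y,60),150); bot.pause(.2)
    s=bot.read_state(); print('above',s['tcp_pos'])
    bot.line_to((x,y,z),40); bot.pause(.2); print('down',bot.read_state()['contact_force'],bot.read_state()['tcp_pos'])
    bot.move_gripper(80); bot.pause(.4); bot.line_to((x,y,95),120); bot.line_to((x,y,220),250); bot.pause(.2)
    s=bot.read_state(); print('t',s['t'],s['width'])
E
python3 - <<'E'
from h import *
grab(455,-16,.285)
place(*TR['mat'],ZG-.5)
look('w_mat','mat','green')
x,y,a=TR['blue']; bot.line_to((x,y,220),300,down(a+PI)); bot.pause(.3)
look('w_blue','blue','red','blue')
E
python3 -c "
import cv2;cv2.imwrite('pics/pair.png',cv2.resize(cv2.hconcat([cv2.imread('pics/w_mat.png'),cv2.imread('pics/w_blue.png')]),(800,300)))"
```

```text
grip width 49.620502101482614
lifted width 50.02874376209916 [-1.19042533 -0.60748737 -3.92987224]
above [ 458.42213952 -262.85887541   60.82979163]
down [-0.12525368 -0.16886568 -3.16352851] [ 458.03911493 -262.8177936    20.69506991]
t 13.75 79.8188535066043
green cap (array([ 495.6, -252.5]), 171.7, 75.4, np.float32(0.262)) 2917
red cap (array([430.6, 288.1]), 84.3, 49.3, np.float32(-0.208)) 2720
blue tray (array([442.9, 282.8]), 132.3, 74.3, np.float32(-0.228)) centre [430.72349491 285.62537174] 1874
```

View pics/pair.png

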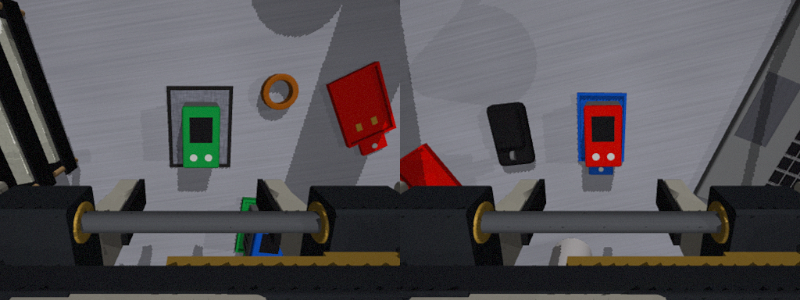

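Green stands upright on the mat, seen at (201,136) in the left half; its cap measurement failed because the green tray merged into the mask. Red in the blue tray was measured cleanly. Red goes to the red tray next.

```bash
python3 - <<'E'
from h import *
grab(430.5,287,-.207)
place(457.4,-15,.319,ZG-.5)
look('w_red2','red','red','red')
x,y,a=TR['green']; bot.line_to((x,y,220),300,down(a+PI)); bot.pause(.3)
look('w_green','green','blue','green')
E
python3 -c "
import cv2;cv2.imwrite('pics/pair2.png',cv2.resize(cv2.hconcat([cv2.imread('pics/w_red2.png'),cv2.imread('pics/w_green.png')]),(800,300)))"
```

```text
grip width 49.857712728648956
lifted width 49.95585203477796 [-0.6749841   0.39671278 -2.90962088]
above [457.88583499 -14.80577927  60.72616071]
down [-6.41313173  0.05935313  9.76932485] [457.021146   -15.12801566  21.01623339]
t 27.4167 79.93758857522216
red cap (array([455.4, -16. ]), 110.0, 62.4, np.float32(0.318)) 4719
red tray (array([469.7, -11.4]), 131.0, 74.3, np.float32(0.318)) centre [457.82671661 -15.30834332] 4719
blue cap (array([ 646.4, -183.4]), 84.5, 49.5, np.float32(-0.243)) 2735
green tray (array([ 661.2, -186.5]), 130.7, 74.0, np.float32(-0.223)) centre [ 649.00951977 -183.73554587] 1771
```

View pics/pair2.png

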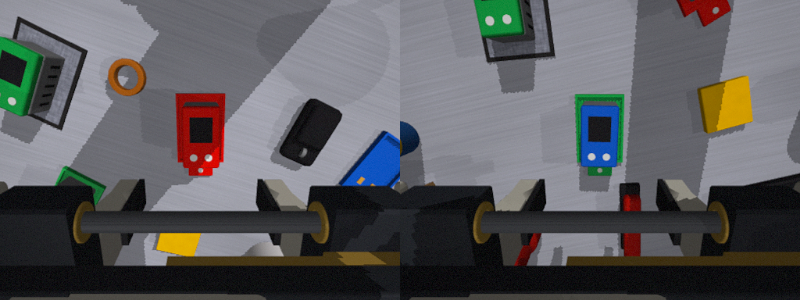

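Red stands in the red tray, and blue is measured in the green tray. Next, blue goes to the blue tray, then green from the mat to the green tray.

```bash
python3 - <<'E'
from h import *
grab(646,-182.7,-.245)
place(430.5,285.3,-.222,ZG)
look('w_blue2','blue')
x,y,a=TR['mat']; bot.line_to((x,y,220),300,down(a+PI))
grab(*TR['mat'])
place(648,-183.2,-.2235,ZG+1)
look('w_green2','green')
bot.line_to((480,0,330),250); bot.pause(.2)
x,y,a=TR['red']; bot.move_ptp((x,y,220),down(a+PI)); bot.pause(.3); look('w_red3','red')
# away so the top camera sees all
bot.move_ptp((209,-641,226),bot.read_state()['eef_rot']); bot.pause(.3)
im=bot.camera('top'); cv2.imwrite('pics/top1.png',im[:,:,::-1]);print(bot.read_state()['t'])
for n,r in(('w_blue2','blue'),('w_green2','green'),('w_red3','red')): pass
E
python3 -c "
import cv2
g=[cv2.imread(f'pics/{n}.png') for n in('w_blue2','w_green2','w_red3','top1')]
cv2.imwrite('pics/quad.png',cv2.resize(cv2.vconcat([cv2.hconcat(g[:2]),cv2.hconcat(g[2:])]),(800,600)))"
```

```text
grip width 50.15194688471119
lifted width 49.94645410938675 [ 0.05057591 -0.05061411 -2.11822597]
above [430.81585261 285.70682098  60.78987114]
down [-0.8578649  -0.5408633   0.82270709] [430.62418303 285.41640387  21.03843086]
t 40.7917 80.08585908528242
grip width 50.01852695274661
lifted width 50.038791932323974 [ 0.21375693 -0.00515399 -4.40166949]
above [ 648.56320416 -183.2325152    61.06631797]
down [-1.37344969  0.27944999 -1.20425032] [ 648.04482173 -183.2257603    22.10685086]
t 53.7417 79.83595742420617
58.9167
```

View pics/quad.png

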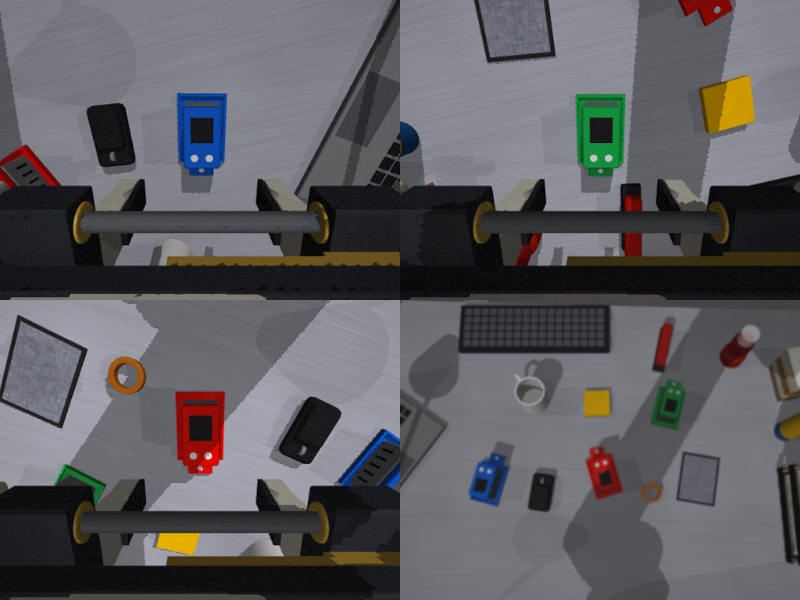

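All three look seated, and the mug and mouse are in place. As a numeric check, I'll use each display's position, calibrating its offset from the cap centre on the "before" pictures.

Run:
```python
from h import *
def disp(n,xyz,tcp,yaw):
    cal=cam2world('wrist',{'tcp_pos':tcp,'eef_rot':down(yaw+PI)})
    im=cv2.imread(f'pics/{n}.png'); m=(im.max(2)<45).astype(np.uint8)*255
    return rect(toplane(pick(m,project((*xyz,68),cal)[0],28),68,cal))
def loc(r,c,a): d=r[0]-np.array(c); return np.round([d@[np.cos(a),np.sin(a)],d@[-np.sin(a),np.cos(a)]],1),r[1:]
print('before: display rel. cap')
for n,c,t in(('w_red',(454.9,-16.7,.282),(457.3,-14.6,.319)),('w_blue',(430.6,288.1,-.208),TR['blue']),('w_green',(646.4,-183.4,-.243),TR['green'])):
    print(n,loc(disp(n,c[:2],(*t[:2],220),t[2]),c[:2],c[2]))
print('after: display rel. tray')
for n,c,t in(('w_red3',(457.5,-15.2,.319),TR['red']),('w_blue2',(430.6,285.4,-.222),(430.5,285.3,-.222)),('w_green2',(648.2,-183.3,-.2235),(648,-183.2,-.2235))):
    print(n,loc(disp(n,c[:2],(*t[:2],220),t[2]),c[:2],c[2]))
```

```text
before: display rel. cap
w_red (array([-10.7,   0.4]), (33.3, 28.7, np.float32(0.304)))
w_blue (array([-10.3,  -0. ]), (31.4, 28.1, np.float32(-0.217)))
w_green (array([-10.4,  -1. ]), (31.4, 28.9, np.float32(-0.224)))
after: display rel. tray
w_red3 (array([-12.2,   0.7]), (32.3, 28.0, np.float32(0.319)))
w_blue2 (array([-9. ,  1.3]), (32.5, 28.8, np.float32(-0.208)))
w_green2 (array([-9.4,  0.5]), (32.5, 29.2, np.float32(-0.224)))
```

All three loggers are within about 2 mm of their tray centres and aligned, so I'm handing the job in.

```bash
python3 -c "
from plant import bot
print(bot.close_job())"
```

```text
the job is handed in; nothing more can be done
None
```

All three loggers are in the trays of their own colour, and I handed the job in at about 59 s on the robot's clock. The order was: green parked on the mat, red to the red tray, blue to the blue tray, then green from the mat to the green tray.

**Final checks:**
- **Position:** judging by each display in the wrist pictures, every logger is within about 2 mm of its tray centre and within about 0.02 rad of its axis.
- **Upright and seated:** by eye, all three look upright and flat in the last pictures. I did not measure height or tilt.
- **Mug and mouse:** they look unmoved in the last top view, again by eye.
- **Arm:** it was open and parked well clear when I handed in.

**Checks that failed:** two cap measurements failed because the logger and tray colours merged in the mask: green on the mat, and red in the red tray. I confirmed green on the mat by eye and by the clean re-grip at 50 mm. The display check confirmed red in its tray. Setting red down showed about 12 N of contact, well below the limits.

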